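# Stand a gel cassette on edge in the slot of its storage box

## Robot

A 6-joint arm with a two-finger parallel gripper is mounted at the origin on a cart in front of the work surface, level with it; the furniture and walls round the work are solid. World frame = base frame: x ahead of the robot, y to its left, z up, the work surface at z = 0. Lengths are in m, angles in degrees, forces in N, time in s.
With the tool pointing down it reaches from about 0.25 to 0.8 m from the base axis. Payload 8.5 kg.
Tool frame: the origin (TCP) lies between the finger pads; the fingertips stand 11 mm ahead of it and the grasp point (between the pads) lies 8 mm behind it; z points along the fingers, y is the line along which they close (so a half turn about z gives the same grasp; the last joint's range is limited). The gripper opens to 85 mm and grips with 20 to 120 N. Pads are 22 mm wide; open, the fingers measure 114 mm over their backs; the gripper's body (76 mm by 85 mm) begins 54 mm behind the grasp point. The pads swing forward as they close: fully open they stand 13 mm farther back than shut.
Start: joints at [-70.073, 13.648, -0.773, 75.585, 0, 90], TCP at [0.179, -0.494, 0.242] pointing down, gripper open.
Joint ranges: [-152.45, 152.45], [-59.26, 108.67], [-65.41, 83.53], [-104.44, 129.93], [-82.83, 76.93], [-180, 180]. Speed limits (degrees/s): [127.2, 127.2, 159.86, 180, 180, 180].

## Interface

Orientations are given as [roll, pitch, yaw] about the fixed x, y, z axes, in that order (R = Rz(yaw) Ry(pitch) Rx(roll)).
In Python, from station import status, optics, manip gives the robot as it stands.
- The arm moves only by the shell command python3 -m pendant 'ROWS' [FORCE]. ROWS is JSON, a list of rows, each a list of 7 numbers: the shift along the world's x, y, z in mm, then the turn, a rotation vector about the world's x, y, z in rad, then the closure, from -1 (fully open) to 1 (shut), so that 0 is half open. A call has 1 to 5 rows; each row is the pose to reach, as a shift and turn from the pose commanded when the call began; what a row does not reach only later rows make up. A row lasts 1/12 s, in which the tool goes at most 41.7 mm and 7.16 degrees, less where a joint would pass 70% of its speed; a pose out of reach is approached as far as the arm can. A call with a gripper value outside its range is refused whole. The fingers move at their own pace and stop on an object; FORCE is the grip in N (left out, the last holds). Time passes only in rows, so rows that repeat a pose let the fingers close. It gives the time, the measured TCP pose, the force, the opening and the grip force at its end, in the units of the state.
- status.state(): the state, without advancing time (a new reading comes with each control period).
- optics.get_image(name): name is "side" or "top" or "wrist"; returns the picture (420x560x3 uint8, blue, green, red); there is no depth.
- optics.camera_model(name): a dict with "fx", "fy", "cx", "cy" (pixels), "rvec" (rotation vector, rad) and "tvec" (3), from world to camera coordinates, as OpenCV has them; the wrist camera has in their place "T_tool_cam" (4x4, takes a point from camera to tool coordinates, whose origin is the TCP and whose axes are the flange's). Camera axes: x right, y down, z forward; pixel columns grow to the right and rows downward; lengths in m; the calibration is good to about 2 mm. The wrist camera is an equidistant fisheye: a pixel r from the principal point sees the ray r / f radians off the axis. A picture is of the moment at which its call begins: read the wrist's pose just before it. camera_model takes no time and is no camera call.
- manip.close_job(): hands the job in; it is judged then, once.
The state is a dict: "time": time; "joint_positions": joint angles; "joint_velocities": joint speeds; "effort": joint torques, N m; "tool_pos": TCP position; "tool_rot": TCP orientation; "wrist_force": force on the tool from outside, world axes, zero at the start; "ft_torque": the same for the moment, N m; "finger_gap": finger opening in m; "grasp_force": force on a finger pad.
Only numpy, scipy, OpenCV 4.12 (cv2) and the standard library are available. Lean on these libraries where they do the work, as an engineer would, in place of code of your own. Each camera call takes 0.05 s, during which the arm holds its last target. There are 200 camera calls.

## Task

Push the blue gel cassette off the shelf so that its leading edge drops into the open slot at the foot of the ramp, and tip it up so that it stands upright on that edge in the slot. Then slide it along the slot, through the orange-rimmed port without touching the rim, fully home against the stop in the clear box, and let it stand there. Leave the two green cassettes and the things on the table where they are.

Things in the scene. Friction and masses are not known exactly. Their poses are not given: they have to be found in the camera images.
- rack: Fixed grey loading rack with a clear box at its far end; sizes in mm in its frame: x along the slots towards the box, y from the slots to the shelf, z up, origin on the table. Level shelf without fences: top z 76, x -74..70, y 40..165. 45-degree ramp from its lip to the loading slot. Clear box: x 84..162, y -116..32, roof top z 119. Green cassettes in slots at y -50..-60 and -90..-100.
- lip (a point): Middle of the shelf's lip (rack x 0, y 40, z 76), the top of the ramp, whose foot is at y 0, z 36. A cassette pushed until its middle passes the lip tips onto the ramp and slides down until the slot catches its leading edge; it then leans at about 45 degrees on the ramp, its tail overhanging the lip at about y 60, z 100. A level push on the tail towards -y tips it up and its foot drops.
- slot (a point): Point on the floor of the loading slot (rack x 0, y -6.5, z 5). The slot is 13 wide, x -74..150, open above as far as the port. Near wall (the ramp's foot): face y 0, top z 36. Far wall: face y -13, 6 thick, top z 45. A cassette standing in it reaches up to z 105, has play, and leans up to about 9 degrees either way.
- home (a point): Centre of a cassette that stands fully home (rack x 105, y -6.5, z 55): its front end is then against the black rubber stop in the box (x 150) and its trailing end is at x 60, so that 24 mm still stand out of the port.
- port: Orange rim, fixed on the rack, of the port in the box's front wall on the loading slot; its frame is that of the rack. The opening is x 84..91, y -27..20, up to z 113.
- cassette: Blue gel cassette with white windows, a flat plate 90 x 100 x 8 mm, about 0.12 kg, loose, lying flat on the shelf, roughly square to it. Origin at its centre; x (90) along the slot, y (100) from the leading edge to the tail edge, z (8) its thickness. Standing in the slot its y points up and its centre is 55 mm over the table.
- cassette_lead (a point): middle of the blue cassette's leading edge (at its y = -50 mm, mid thickness), the edge it stands on when done
- cassette_tail (a point): middle of the blue cassette's tail edge (at its y = +50 mm, mid thickness), the top edge when done
- stored_1: green cassette of the same shape, loose, standing home in the middle slot of the box; leave alone. Origin at its centre
- stored_2: green cassette, loose, standing home in the last slot of the box; leave alone. Origin at its centre
- petri_dish: petri dish, 72 across, 15 high, loose bystander; origin under its centre
- amber_vial: brown glass vial with black cap, 38 across, 99 high, loose bystander; origin under its centre
- beaker: small clear beaker, 48 across, 58 high, loose bystander; origin under its centre
- green_bottle: slim clear bottle with green cap, 28 across, 119 high, loose bystander; origin under its centre
- wash_bottle: white wash bottle with red cap, 69 x 104 x 222, loose bystander; origin under its centre
Mind the look-alikes: they are no part of the job. Several things have the shape of the cassette; the one meant has the colours described above.

How it is judged:
By the outcome, as a careful person would: the job done as asked, in the order asked, and still so for the second after the job is handed in, with the robot touching nothing.
It also fails if it takes over 48 s, if anything falls off the work surface, if the arm or the gripper's body presses on something with over 40 N, if the wrist force passes 120 N, or if a joint passes its speed limit or range.

## Working session

There is one attempt and no reset: what is moved stays moved. The work goes in short steps, Python scripts to look and compute and a shell command to move; the robot and the scene stay as the last step left them, time stands still between calls to the robot, and variables do not carry over. Pictures are saved under pics/ and viewed, at most 13 in all, crops included, and the job is handed in when it is done.

```bash
mkdir -p pics; python3 - <<'E'
from station import status, optics
import cv2,numpy as np
s=status.state();print(s)
for n in("top","side"):
    im=optics.get_image(n);cv2.imwrite(f"pics/{n}0.png",im);print(n,optics.camera_model(n))
print(optics.camera_model("wrist"))
a=cv2.imread("pics/top0.png")
E
```

```text
{'time': 0.0, 'joint_positions': array([-7.00719561e+01,  1.36805377e+01, -8.16732378e-01,  7.55837884e+01,
        1.86177661e-03,  8.99989838e+01]), 'joint_velocities': array([-0.02827384, -0.00909158,  0.11456969,  0.13381532,  0.01506039,
        0.02545793]), 'effort': array([ 5.09135352e-04, -5.38783050e+01,  3.46432436e+01,  1.85543380e-02,
        1.13969259e-05, -1.04435637e-05]), 'tool_pos': array([ 0.17881537, -0.49318939,  0.24168288]), 'tool_rot': array([-1.79918942e+02, -1.86321239e-03,  1.99290575e+01]), 'wrist_force': array([ 1.64151245, -0.89897055,  0.06707554]), 'ft_torque': array([-0.00807018,  0.04460909,  0.0311438 ]), 'grasp_force': 0.0, 'finger_gap': 0.08553792667041614}
top {'fx': 445.8413253584617, 'fy': 445.8413253584617, 'cx': 276.6524410521896, 'cy': 212.07375538464248, 'rvec': array([ 2.17156971, -2.18192757,  0.12142617]), 'tvec': array([-0.06779408,  0.51313984,  1.45463977])}
side {'fx': 418.9695711088931, 'fy': 418.9695711088931, 'cx': 281.9219462246951, 'cy': 212.2027678803398, 'rvec': array([ 1.99537224, -0.60278631,  0.34720681]), 'tvec': array([-0.42868542,  0.19560797,  1.12475502])}
{'fx': 325.19226210127806, 'fy': 325.19226210127806, 'cx': 279.02285499974556, 'cy': 206.7389387541909, 'T_tool_cam': array([[-4.92893981e-04, -9.53319414e-01, -3.01963329e-01,
         7.75077351e-02],
       [ 9.99999648e-01, -2.64777339e-04, -7.96376270e-04,
        -1.62307817e-03],
       [ 6.79247912e-04, -3.01963615e-01,  9.53319209e-01,
        -1.31651020e-01],
       [ 0.00000000e+00,  0.00000000e+00,  0.00000000e+00,
         1.00000000e+00]])}
```

View pics/top0.png

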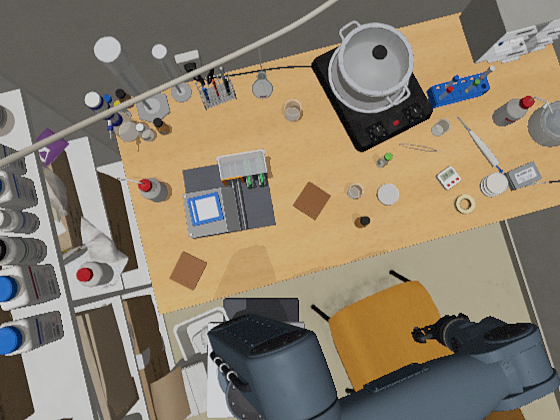

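View pics/side0.png

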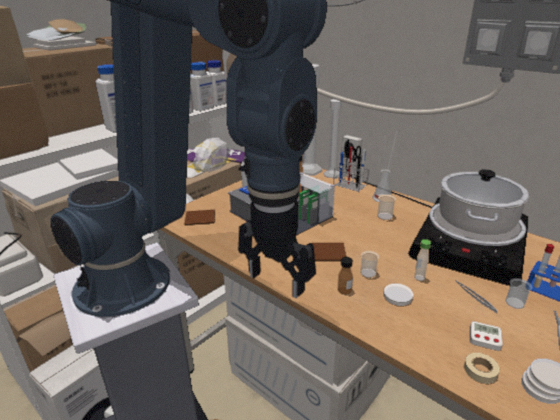

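The top view shows the blue cassette with its white window at (206,209) on the shelf. The two greens at (250,181) and (262,181) stand in the box, which is at about (243,165). The side view is mostly blocked by the arm. Next I'll crop for confirmation and cast rays.

```bash
cat > h.py <<'E'
import cv2,numpy as np
from station import status, optics
def ray(n,uv,z):
    m=optics.camera_model(n);R=cv2.Rodrigues(m['rvec'])[0];c=-R.T@m['tvec']
    d=R.T@np.array([(uv[0]-m['cx'])/m['fx'],(uv[1]-m['cy'])/m['fy'],1]);return c+d*(z-c[2])/d[2]
def proj(n,p):
    m=optics.camera_model(n);K=np.array([[m['fx'],0,m['cx']],[0,m['fy'],m['cy']],[0,0,1]])
    return cv2.projectPoints(np.array(p,float).reshape(-1,3),m['rvec'],m['tvec'],K,None)[0].reshape(-1,2)
def blue(im):
    h=cv2.cvtColor(im,cv2.COLOR_BGR2HSV);return cv2.inRange(h,(95,110,60),(125,255,255))
E
python3 - <<'E'
from h import *
im=cv2.imread("pics/top0.png")
m=blue(im);m2=np.zeros_like(m);m2[180:250,175:280]=m[180:250,175:280]
c=max(cv2.findContours(m2,0,2)[0],key=cv2.contourArea)
r=cv2.minAreaRect(c);b=cv2.boxPoints(r);print(r)
w=np.array([ray("top",p,.084) for p in b]);print(w.round(4),w.mean(0));print([np.linalg.norm(w[i]-w[i-1]) for i in range(4)])
for p in [(184,238),(274,223)]: print(ray("top",p,.0))
cv2.imwrite("pics/crop1.png",cv2.resize(im[140:250,170:285],None,fx=5,fy=5,interpolation=cv2.INTER_CUBIC))
E
```

```text
((205.02806091308594, 208.45504760742188), (27.732675552368164, 31.630239486694336), 77.00537872314453)
[[0.5518 0.218  0.084 ]
 [0.5743 0.12   0.084 ]
 [0.4875 0.0995 0.084 ]
 [0.4653 0.197  0.084 ]] [0.5197138  0.15860236 0.084     ]
[np.float64(0.08899446270189867), np.float64(0.10057165821176237), np.float64(0.08920667181178717), np.float64(0.0999897154721499)]
[0.42935727 0.24036271 0.        ]
[ 0.47839873 -0.06143169  0.        ]
```

View pics/crop1.png

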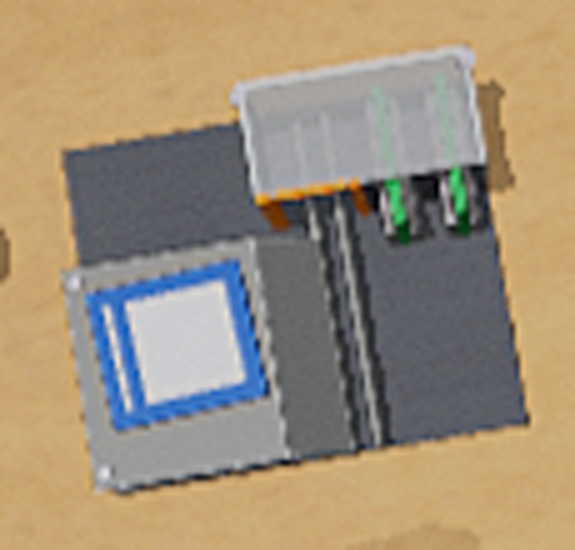

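The enlarged crop shows the only blue plate with white windows, at crop (180,345), lying on the light-grey shelf. The two green plates at crop (398,210) and (458,200) are the stored look-alikes. The orange rim runs from crop (265,200) to (362,200). Now I'll fit the rack frame from the shelf corners and box corners.

```bash
python3 - <<'E'
from h import *
P=[((65,268),(70,165,76)),((100,490),(-74,165,76)),((255,238),(70,40,76)),((292,458),(-74,40,76)),((236,98),(162,32,119)),((470,48),(162,-116,119)),((486,162),(84,-116,119)),((254,196),(84,32,119))]
w=np.array([ray("top",(170+a[0]/5,140+a[1]/5),q[2]/1e3)[:2] for a,q in P])*1e3
q=np.array([b[:2] for a,b in P],float)
A=q-q.mean(0);B=w-w.mean(0)
th=np.arctan2((A[:,0]*B[:,1]-A[:,1]*B[:,0]).sum(),(A*B).sum())
R=np.array([[np.cos(th),-np.sin(th)],[np.sin(th),np.cos(th)]]);t=w.mean(0)-R@q.mean(0)
print("yaw",np.degrees(th),t);print((w-q@R.T-t).round(1))
for n in ([519.7,158.6],):print("cass in rack",R.T@(np.array(n)-t))
E
```

```text
yaw 9.614112462905359 [524.97798947  57.96448847]
[[ 2.3 -1.4]
 [ 1.6 -1.7]
 [ 0.5  0.1]
 [ 0.6 -0.4]
 [-9.3  0.3]
 [-2.4 -0.8]
 [ 1.6  2.3]
 [ 5.2  1.6]]
cass in rack [ 11.60343818 100.10356425]
```

```bash
python3 -m pendant '[[16,36,1,0,0,0.12,0],[32,72,2,0,0,0.24,0],[48,108,3,0,0,0.36,0],[64,144,4,0,0,0.48,0],[80,180,5,0,0,0.6,0]]' 40
python3 -m pendant '[[16,36,1,0,0,0.12,0],[32,72,2,0,0,0.24,0],[48,108,3,0,0,0.36,0],[64,144,4,0,0,0.48,0],[80,180,5,0,0,0.6,0]]'
python3 -m pendant '[[16,36,1,0,0,0.1,0],[32,72,2,0,0,0.19,0],[48,108,3,0,0,0.19,0],[64,144,4,0,0,0.19,0],[80,180,5,0,0,0.19,0]]'
python3 - <<'E'
from h import *
s=status.state();print(s['time'],s['tool_pos'],s['tool_rot'],s['finger_gap'],s['wrist_force'])
print("wash cap",ray("top",(147,187),.22))
E
```

```text
time: 0.52
tool_pos: [0.2589, -0.3118, 0.247]
tool_rot: [-180.0, -0.0, 54.6]
wrist_force: [0.4, -0.9, 0.5]
finger_gap: 0.0428
grasp_force: 0.0
time: 0.93
tool_pos: [0.339, -0.1317, 0.2523]
tool_rot: [180.0, 0.0, 89.0]
wrist_force: [0.9, -1.0, -0.5]
finger_gap: 0.0427
grasp_force: 0.0
time: 1.35
tool_pos: [0.4191, 0.0486, 0.2573]
tool_rot: [-180.0, 0.0, 99.6]
wrist_force: [0.6, -1.1, 0.6]
finger_gap: 0.0429
grasp_force: 0.0
1.35 [0.41905126 0.04860515 0.2572867 ] [-1.79998369e+02  5.46263124e-03  9.95930416e+01] 0.04289783046762448 [ 0.63004161 -1.0778639   0.57769569]
wash cap [0.56790124 0.30640332 0.22      ]
```

```bash
python3 - <<'E'
from h import *
im=optics.get_image("side");t=optics.get_image("top");cv2.imwrite("pics/s1.png",im);cv2.imwrite("pics/t1.png",t)
a=cv2.resize(im[120:240,130:350],None,fx=2.6,fy=2.6,interpolation=2);b=cv2.resize(t[150:270,130:280],None,fx=2.4,fy=2.4,interpolation=2)
o=np.zeros((600,800,3),np.uint8);o[:a.shape[0],:a.shape[1]]=a;o[312:312+b.shape[0],:b.shape[1]]=b;cv2.imwrite("pics/c2.png",o)
E
```

```text
(no output)
```

View pics/c2.png

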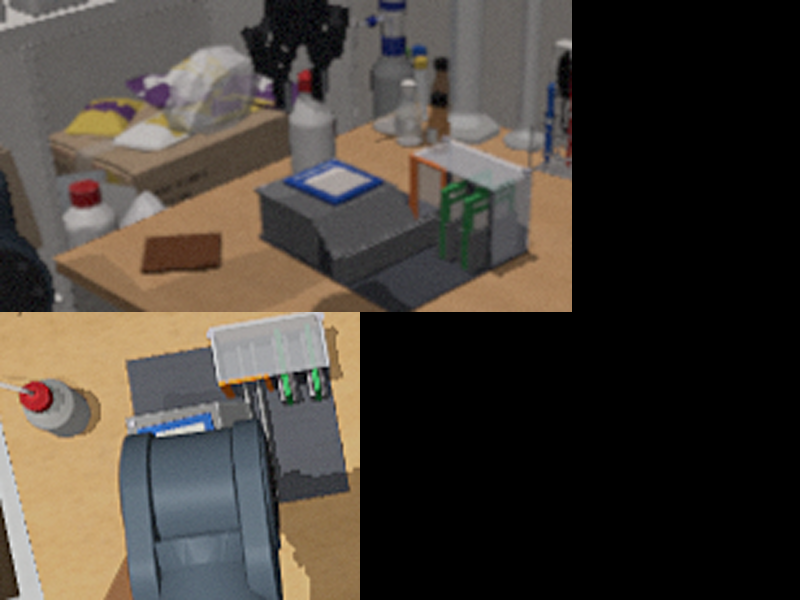

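The side crop shows the blue cassette flat on the shelf at (335,182), and the wash bottle at (312,130), behind the shelf. The top crop puts the bottle at (60,405), clear of the shelf edge. I'll move in behind the tail.

```bash
python3 -m pendant '[[16,36,0,0,0,0,0],[32,72,0,0,0,0,0],[48,108,0,0,0,0,0],[64,144,0,0,0,0,0],[80,180,0,0,0,0,0]]'
python3 -m pendant '[[0,0,-35,0,0,0,0],[0,0,-70,0,0,0,0],[0,0,-100,0,0,0,0],[0,0,-100,0,0,0,0]]'
python3 - <<'E'
from h import *
s=status.state();print(s['time'],s['tool_pos'],s['tool_rot'])
im=optics.get_image("wrist");cv2.imwrite("pics/w1.png",im)
E
```

```text
time: 1.87
tool_pos: [0.4992, 0.2279, 0.257]
tool_rot: [-180.0, 0.0, 99.6]
wrist_force: [0.1, 0.2, 0.9]
finger_gap: 0.0427
grasp_force: 0.0
time: 2.2
tool_pos: [0.4956, 0.2249, 0.1515]
tool_rot: [-179.4, 0.2, 99.6]
wrist_force: [-0.9, -0.6, -0.8]
finger_gap: 0.0424
grasp_force: 0.0
2.2 [0.49564722 0.22487433 0.15151374] [-1.79449620e+02  1.51652515e-01  9.95859405e+01]
```

View pics/w1.png

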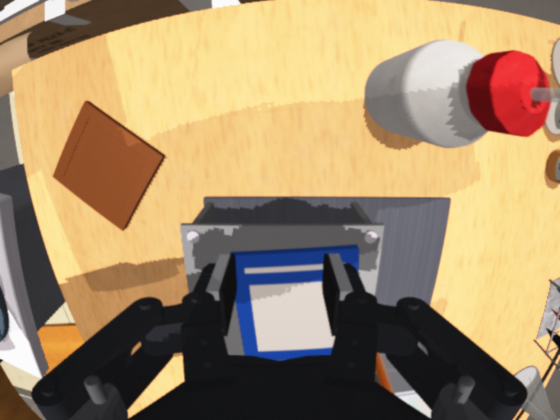

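The wrist view shows the shelf's back edge from (181,223) to (384,223), the cassette's tail edge from (233,253) to (358,247), and the fingertips near (225,258) and (335,258). Next I'll cast rays for these.

```bash
cat >> h.py <<'E'
from scipy.spatial.transform import Rotation as Ro
def wray(uv,z,pos,rot):
    m=optics.camera_model("wrist");T=m['T_tool_cam'];a=np.array([uv[0]-m['cx'],uv[1]-m['cy']]);r=np.hypot(*a);th=r/m['fx']
    d=np.r_[a/r*np.sin(th),np.cos(th)];R=Ro.from_euler('xyz',rot,degrees=True).as_matrix()
    c=pos+R@T[:3,3];d=R@T[:3,:3]@d;return c+d*(z-c[2])/d[2]
E
python3 - <<'E'
from h import *
pos=np.array([.49565,.22487,.15151]);rot=[-179.45,.15,99.586]
g=lambda u,z:wray(u,z,pos,rot)*1e3
A=g((181,223),.076);B=g((384,223),.076);print("shelf",A,B,np.linalg.norm(B-A));d=B-A;y=np.degrees(np.arctan2(d[1],d[0]));print("yaw",y)
c,s_=np.cos(np.radians(y)),np.sin(np.radians(y));R=np.array([[c,-s_],[s_,c]])
t=((A+B)/2)[:2]-R@np.array([-2,165]);print("t",t)
for u,z in[((233,253),.084),((358,247),.084)]:print(R.T@(g(u,z)[:2]-t))
print("tcp",R.T@(pos[:2]*1e3-t))
E
```

```text
shelf [426.74819132 214.23726332  76.        ] [567.27835717 238.43757811  76.        ] 142.5986772376543
yaw 9.770914763776808
t [526.9862891   64.07030026]
[-35.76574191 146.37431401]
[ 49.71603974 150.62000034]
tcp [ -3.5925337  163.78522569]
```

```bash
python3 -m pendant '[[-1,4,-20,0,0,0,0],[-1,4,-40,0,0,0,0],[-1,4,-58,0,0,0,0],[-1,4,-60,0,0,0,0],[-1,4,-60,0,0,0,0]]'
python3 -m pendant '[[0,0,-2,0,0,0,0],[0,0,-4,0,0,0,0],[0,0,-6,0,0,0,0],[0,0,-6,0,0,0,0]]'

```

```text
time: 2.67
tool_pos: [0.4983, 0.2303, 0.0984]
tool_rot: [180.0, -0.0, 99.5]
wrist_force: [-0.1, 0.3, 1.5]
finger_gap: 0.0424
grasp_force: 0.0
time: 3.0
tool_pos: [0.4982, 0.2305, 0.0918]
tool_rot: [180.0, -0.0, 99.6]
wrist_force: [-0.0, -0.6, -0.6]
finger_gap: 0.0429
grasp_force: 0.0
```

```bash
for i in 1; do python3 -m pendant '[[0,0,-2,0,0,0,0],[0,0,-3,0,0,0,0],[0,0,-3,0,0,0,0]]' | grep -E "pos|force"; done
python3 -m pendant '[[0,0,-2,0,0,0,0],[0,0,-3,0,0,0,0],[0,0,-3,0,0,0,0]]' | grep -E "pos|force"

```

```text
tool_pos: [0.4978, 0.2304, 0.0881]
wrist_force: [-0.2, -0.2, -0.6]
grasp_force: 0.0
tool_pos: [0.4979, 0.2305, 0.0852]
wrist_force: [0.8, 0.2, -0.4]
grasp_force: 0.3
```

```bash
python3 -m pendant '[[0,0,-2,0,0,0,0],[0,0,-2,0,0,0,0]]' | grep -E "pos|force"
python3 -m pendant '[[0,0,-2,0,0,0,0],[0,0,-2,0,0,0,0]]' | grep -E "pos|force"

```

```text
tool_pos: [0.4981, 0.2305, 0.0847]
wrist_force: [-5.0, -1.2, 17.8]
grasp_force: 8.2
tool_pos: [0.4982, 0.2306, 0.0842]
wrist_force: [-8.2, -3.7, 32.4]
grasp_force: 16.3
```

```bash
python3 -m pendant '[[0,0,6,0,0,0,0],[0,0,6,0,0,0,0],[1,-6,6,0,0,0,0],[2,-12,6,0,0,0,0],[3,-18,6,0,0,0,0]]' | grep -E "pos|force|rot"
python3 -m pendant '[[1,-6,0,0,0,0,0],[2,-12,0,0,0,0,0],[3,-18,0,0,0,0,0],[4,-24,0,0,0,0,0],[4,-24,0,0,0,0,0]]' | grep -E "pos|force|rot"
python3 - <<'E'
from h import *
s=status.state();print(s['time'],s['tool_pos'],s['tool_rot'])
im=optics.get_image("wrist");cv2.imwrite("pics/w2.png",im)
E
```

```text
tool_pos: [0.5009, 0.2119, 0.0868]
tool_rot: [-180.0, -0.0, 99.6]
wrist_force: [-0.4, 1.8, 0.0]
grasp_force: 0.6
tool_pos: [0.505, 0.1871, 0.0871]
tool_rot: [-180.0, 0.0, 99.5]
wrist_force: [-0.1, 0.1, 0.1]
grasp_force: 0.0
4.6667 [0.5049842  0.18711559 0.08713597] [-1.79969235e+02  3.15921700e-02  9.95008914e+01]
```

View pics/w2.png

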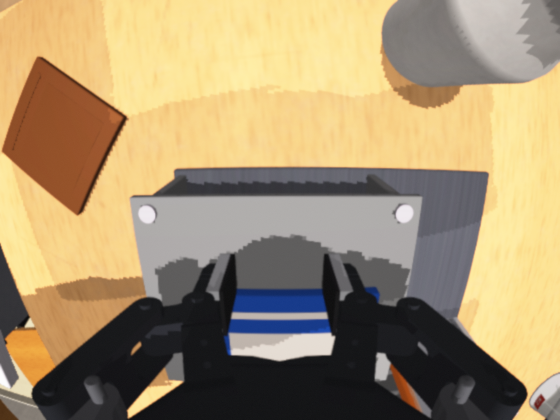

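The tail edge now runs level at v≈290, between u 230 and 378, so it is squared against the fingers. The shelf's back corners are at (132,196) and (421,196). I'll recompute the rack frame.

```bash
python3 - <<'E'
from h import *
pos=np.array([.50498,.18712,.08714]);rot=[-179.97,.03,99.5]
g=lambda u,z:wray(u,z,pos,rot)*1e3
A=g((132,196),.076);B=g((421,196),.076);print(np.linalg.norm(B-A));d=B-A;y=np.degrees(np.arctan2(d[1],d[0]));print("yaw",y)
c,s_=np.cos(np.radians(y)),np.sin(np.radians(y));R=np.array([[c,-s_],[s_,c]])
t=((A+B)/2)[:2]-R@np.array([-2,165]);print("t",t)
for u,z in[((379,289),.084),((290,290),.084)]:print(R.T@(g(u,z)[:2]-t))
print("tcp",R.T@(pos[:2]*1e3-t))
E
```

```text
141.03099886303525
yaw 9.491597170548767
t [526.31958034  63.08675403]
[ 49.55357632 118.8370983 ]
[  4.79272188 119.74012103]
tcp [ -0.59398794 125.85416549]
```

```bash
python3 -m pendant '[[1,-6,0,0,0,0,0],[2,-12,0,0,0,0,0],[3,-18,0,0,0,0,0],[4,-23,0,0,0,0,0],[4,-25,0,0,0,0,0]]' | grep -E "pos|force|rot"
python3 -m pendant '[[0,-2,0,0,0,0,0],[1,-4,0,0,0,0,0],[1,-6,0,0,0,0,0],[1,-8,0,0,0,0,0],[1,-8,0,0,0,0,0]]' | grep -E "pos|force|rot"
python3 - <<'E'
from h import *
s=status.state();print(s['time'],s['tool_pos'],s['tool_rot'])
im=optics.get_image("wrist");cv2.imwrite("pics/w3.png",im)
b=optics.get_image("side");cv2.imwrite("pics/s3.png",b)
o=np.zeros((600,800,3),np.uint8);o[:300,:400]=cv2.resize(im,(400,300));a=cv2.resize(b[140:240,190:360],None,fx=3,fy=3,interpolation=2);o[300:600,:510]=a;cv2.imwrite("pics/c3.png",o)
E
```

```text
tool_pos: [0.5091, 0.1627, 0.0873]
tool_rot: [-180.0, 0.0, 99.5]
wrist_force: [-0.4, 1.2, -0.2]
grasp_force: 0.4
tool_pos: [0.5099, 0.1552, 0.0873]
tool_rot: [-180.0, 0.0, 99.6]
wrist_force: [0.0, 0.1, -0.3]
grasp_force: 0.0
5.55 [0.50992525 0.15520555 0.08729057] [-1.79995168e+02  1.13356985e-02  9.95627058e+01]
```

View pics/c3.png

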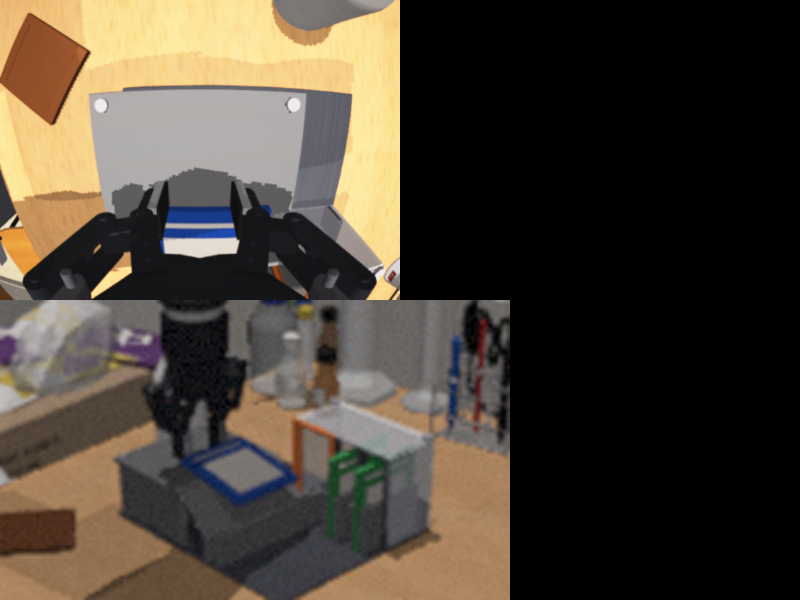

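The cassette is still level, overhanging the lip. I'll keep pushing slowly.

```bash
python3 -m pendant '[[0,-2,0,0,0,0,0],[1,-4,0,0,0,0,0],[1,-6,0,0,0,0,0],[1,-8,0,0,0,0,0],[1,-8,0,0,0,0,0]]' | grep -E "pos|force|time"
python3 -m pendant '[[0,0,0,0,0,0,0],[0,0,0,0,0,0,0],[0,0,0,0,0,0,0],[0,0,0,0,0,0,0]]' | grep -E "pos|force"
python3 - <<'E'
from h import *
im=optics.get_image("wrist");cv2.imwrite("pics/w4.png",im)
b=optics.get_image("side");cv2.imwrite("pics/s4.png",b)
o=np.zeros((600,800,3),np.uint8);o[:300,:400]=cv2.resize(im,(400,300));a=cv2.resize(b[140:240,190:360],None,fx=3,fy=3,interpolation=2);o[300:600,:510]=a;cv2.imwrite("pics/c4.png",o)
E
```

```text
time: 6.07
tool_pos: [0.5109, 0.1471, 0.0872]
wrist_force: [0.3, 1.1, 0.0]
grasp_force: 0.0
tool_pos: [0.5109, 0.1475, 0.0873]
wrist_force: [0.3, 0.3, 0.3]
grasp_force: 0.0
```

View pics/c4.png

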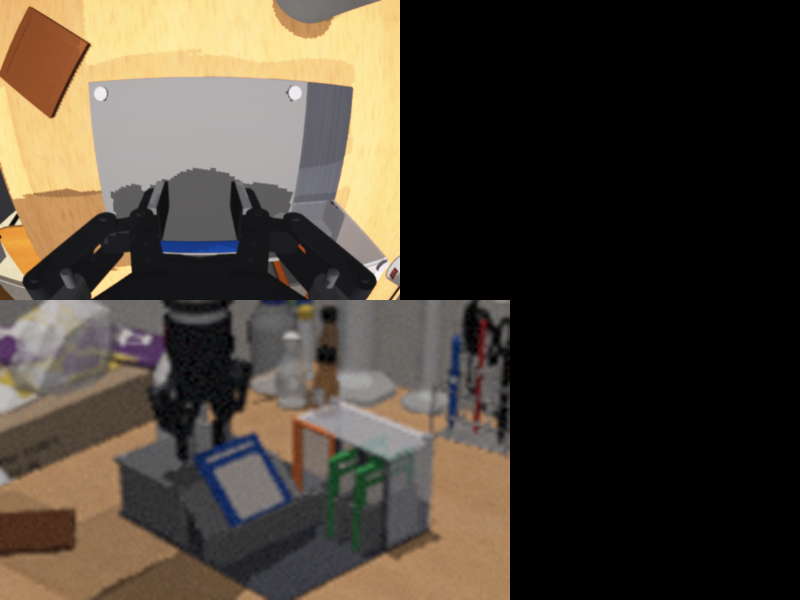

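The side crop shows the cassette caught and leaning about 45° on the ramp, with its tail over the lip. Next I'll raise the fingertips to about z 88 and push level.

```bash
python3 -m pendant '[[0,0,5,0,0,0,0],[0,0,10,0,0,0,0],[1,-6,10,0,0,0,0],[2,-12,10,0,0,0,0],[3,-18,10,0,0,0,0]]' | grep -E "pos|force|time"
python3 -m pendant '[[1,-5,0,0,0,0,0],[2,-10,0,0,0,0,0],[3,-15,0,0,0,0,0],[3,-20,0,0,0,0,0],[3,-20,0,0,0,0,0]]' | grep -E "pos|force|time"
python3 -m pendant '[[1,-5,0,0,0,0,0],[2,-10,0,0,0,0,0],[3,-15,0,0,0,0,0],[3,-20,0,0,0,0,0],[3,-20,0,0,0,0,0]]' | grep -E "pos|force|time"
python3 - <<'E'
from h import *
im=optics.get_image("wrist");cv2.imwrite("pics/w5.png",im)
b=optics.get_image("side");cv2.imwrite("pics/s5.png",b)
o=np.zeros((600,800,3),np.uint8);o[:300,:400]=cv2.resize(im,(400,300));a=cv2.resize(b[140:240,190:360],None,fx=3,fy=3,interpolation=2);o[300:600,:510]=a;cv2.imwrite("pics/c5.png",o)
E
```

```text
time: 6.92
tool_pos: [0.5141, 0.1291, 0.0975]
wrist_force: [0.3, 2.1, 1.1]
grasp_force: 0.9
time: 7.33
tool_pos: [0.5168, 0.1084, 0.0971]
wrist_force: [-0.8, 0.4, -1.4]
grasp_force: 0.0
time: 7.75
tool_pos: [0.5199, 0.0886, 0.0972]
wrist_force: [0.3, -0.3, 0.5]
grasp_force: 0.0
```

View pics/c5.png

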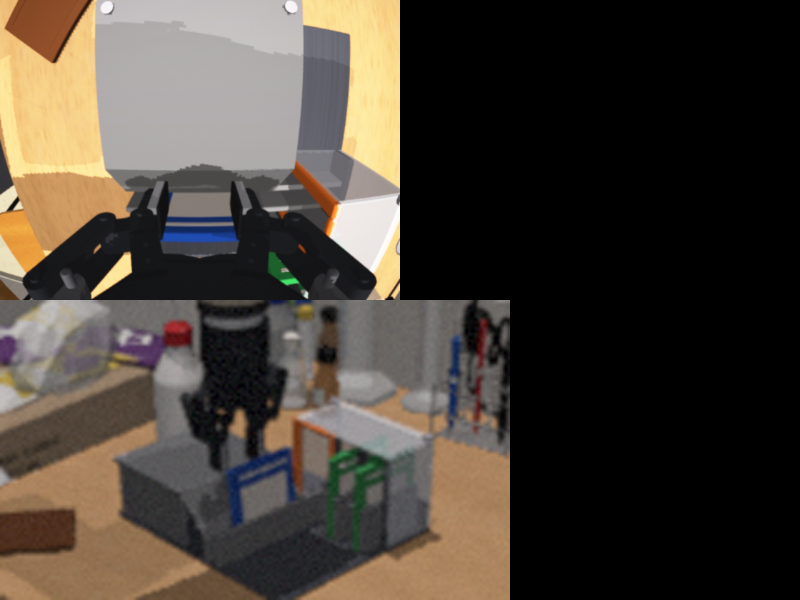

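The side crop shows the cassette nearly upright in the slot, leaning a little towards the ramp, with the fingers close behind it. I'll push a little more.

```bash
python3 -m pendant '[[1,-4,0,0,0,0,0],[1,-8,0,0,0,0,0],[2,-10,0,0,0,0,0],[2,-10,0,0,0,0,0]]' | grep -E "pos|force|time"
python3 -m pendant '[[1,-4,0,0,0,0,0],[1,-6,0,0,0,0,0],[1,-6,0,0,0,0,0]]' | grep -E "pos|force|time"
python3 - <<'E'
from h import *
b=optics.get_image("side");cv2.imwrite("pics/s6.png",b)
w=optics.get_image("wrist");cv2.imwrite("pics/w6.png",w)
yaw=np.radians(9.6);R=np.array([[np.cos(yaw),-np.sin(yaw)],[np.sin(yaw),np.cos(yaw)]]);t=np.array([526,62])
m=blue(b);m[:180]=0;m[240:]=0;m[:,:200]=0;m[:,:]*=1
m[:,330:]=0
n,l,st,_=cv2.connectedComponentsWithStats(m);i=1+np.argmax(st[1:,4]);ys,xs=np.where(l==i);P=np.c_[xs,ys]
print(st[i])
# extreme corners: top-left, bottom-left, top-right
for nm,f in(("TL",P@[1,1]),("BL",P@[1,-1]),("TR",P@[-1,1]),("BR",P@[-1,-1])):
    p=P[np.argmin(f)];m_=optics.camera_model("side");o=ray("side",p,.105);q=ray("side",p,.0)
    a=np.r_[R.T@(o[:2]*1e3-t),105];c=np.r_[R.T@(q[:2]*1e3-t),0]
    k=(-6.5-a[1])/(c[1]-a[1]);print(nm,p,"on y=-6.5:",(a+k*(c-a)).round(1),"on z105:",a.round(1))
E
```

```text
time: 8.18
tool_pos: [0.5221, 0.0791, 0.0973]
wrist_force: [0.1, 0.4, 0.8]
grasp_force: 0.0
time: 8.43
tool_pos: [0.523, 0.0731, 0.0973]
wrist_force: [0.2, -1.1, -0.1]
grasp_force: 0.0
[267 190  22  25 150]
TL [267 197] on y=-6.5: [-38.5  -6.5 107. ] on z105: [-35.8  -3.4 105. ]
BL [268 214] on y=-6.5: [-36.3  -6.5  44. ] on z105: [-108.9  -91.6  105. ]
TR [287 190] on y=-6.5: [ 50.   -6.5 102.7] on z105: [ 46.7 -10.  105. ]
BR [288 205] on y=-6.5: [54.4 -6.5 44.7] on z105: [-25.7 -90.8 105. ]
```

The cassette stands: its top edge is at z≈105 and its visible lower edge is at the far wall's top, z≈44. It spans rack x ≈ -38..51. Next I'll back off, rise, go behind the trailing end with fingers shut, and descend.

```bash
python3 -m pendant '[[-2,10,0,0,0,0,0],[-2,10,20,0,0,0,0],[-2,10,40,0,0,0,0],[-2,10,40,0,0,0,0]]' | grep -E "pos|force|time"
python3 -m pendant '[[-20,-5,0,0,0,0,1],[-40,-20,0,0,0,0,1],[-57,-38,0,0,0,0,1],[-57,-38,0,0,0,0,1],[-57,-38,0,0,0,0,1]]' | grep -E "pos|force|time|gap"
python3 -m pendant '[[0,0,-20,0,0,0,1],[0,0,-40,0,0,0,1],[0,0,-58,0,0,0,1],[0,0,-62,0,0,0,1],[0,0,-62,0,0,0,1]]' | grep -E "pos|force|time|gap"
python3 - <<'E'
from h import *
s=status.state();print(s['tool_pos'],s['tool_rot'])
im=optics.get_image("wrist");cv2.imwrite("pics/w7.png",im)
b=optics.get_image("side");cv2.imwrite("pics/s7.png",b)
o=np.zeros((600,800,3),np.uint8);o[:300,:400]=cv2.resize(im,(400,300));o[300:600,:510]=cv2.resize(b[140:240,190:360],None,fx=3,fy=3,interpolation=2);cv2.imwrite("pics/c7.png",o)
E
```

```text
time: 8.87
tool_pos: [0.5224, 0.0846, 0.1404]
wrist_force: [-0.2, -0.5, 1.2]
grasp_force: 0.0
time: 9.28
tool_pos: [0.4633, 0.0455, 0.1373]
wrist_force: [0.8, 0.3, 0.3]
finger_gap: -0.0004
grasp_force: 0.0
time: 9.7
tool_pos: [0.4636, 0.046, 0.0742]
wrist_force: [-0.5, 0.4, 0.3]
finger_gap: 0.0001
grasp_force: 0.0
[0.46356955 0.04600635 0.07419441] [-1.79864955e+02 -1.89434731e-02  9.95955707e+01]
```

View pics/c7.png

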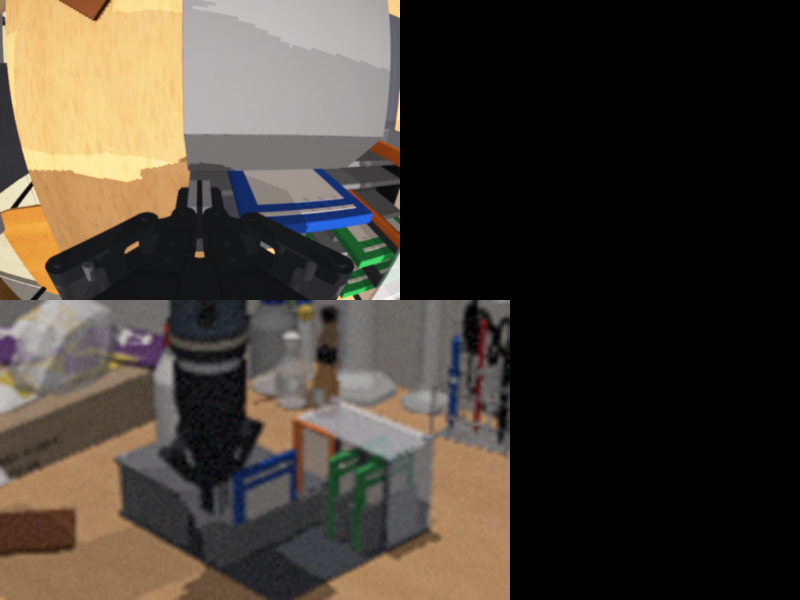

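The wrist view shows the closed fingers at (200,220) behind the cassette's trailing end, at (240,200). The linkage spreads along the slot and would overhang the box roof. I'll turn the hand 90° so its thin side faces the box and push with the tips at z≈70.

```bash
python3 -m pendant '[[0,0,20,0,0,0,1],[0,0,40,0,0,0.12,1],[0,0,40,0,0,0.24,1],[0,0,40,0,0,0.36,1],[0,0,40,0,0,0.48,1]]' | grep -E "rot|time"
python3 -m pendant '[[0,0,0,0,0,0.12,1],[0,0,0,0,0,0.24,1],[0,0,0,0,0,0.36,1],[0,0,0,0,0,0.48,1],[0,0,0,0,0,0.6,1]]' | grep -E "rot|time"
python3 -m pendant '[[0,0,0,0,0,0.12,1],[0,0,0,0,0,0.24,1],[0,0,0,0,0,0.36,1],[0,0,0,0,0,0.48,1],[0,0,0,0,0,0.49,1]]' | grep -E "rot|time|pos"
python3 -m pendant '[[0,2,-16,0,0,0,1],[0,2,-32,0,0,0,1],[0,2,-32,0,0,0,1],[0,2,-32,0,0,0,1]]'
python3 - <<'E'
from h import *
s=status.state();print(s['tool_pos'],s['tool_rot'],s['joint_positions'])
im=optics.get_image("wrist");cv2.imwrite("pics/w8.png",im)
E
```

```text
time: 10.22
tool_rot: [179.8, 0.1, 127.4]
time: 10.63
tool_rot: [179.9, 0.1, 161.8]
time: 11.05
tool_pos: [0.4648, 0.0457, 0.1165]
tool_rot: [-180.0, 0.1, -170.2]
time: 11.38
tool_pos: [0.4638, 0.0476, 0.0836]
tool_rot: [-180.0, -0.0, -170.6]
wrist_force: [0.2, 0.3, -0.5]
finger_gap: -0.0001
grasp_force: 0.0
[0.46376708 0.04755471 0.08358109] [-1.79998361e+02 -3.80594393e-02 -1.70607094e+02] [ 5.85717810e+00  1.45323730e+01 -2.46621708e+01  5.08433421e+01
 -3.98320534e-03 -3.53572678e+00]
```

View pics/w8.png

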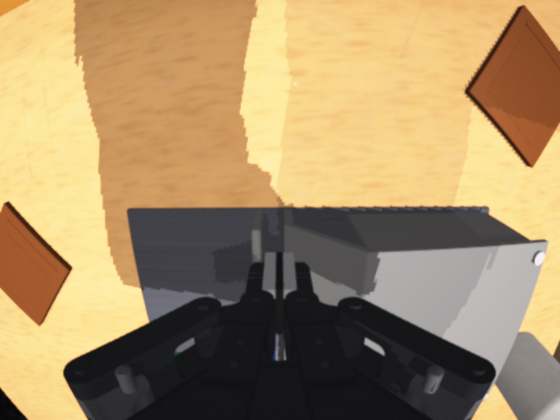

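The fingers are over the slot line, with the slot at (270,235), square to the rack. Now I'll slide.

```bash
python3 -m pendant '[[6,1,0,0,0,0,1],[12,2,0,0,0,0,1],[18,3,0,0,0,0,1],[24,4,0,0,0,0,1],[30,5,0,0,0,0,1]]' | grep -E "pos|force"
python3 -m pendant '[[5,1,0,0,0,0,1],[10,2,0,0,0,0,1],[15,3,0,0,0,0,1],[20,3,0,0,0,0,1],[20,3,0,0,0,0,1]]' | grep -E "pos|force"
python3 - <<'E'
from h import *
s=status.state();print(s['time'],s['tool_pos'],s['wrist_force'])
b=optics.get_image("side");t=optics.get_image("top");cv2.imwrite("pics/s9.png",b)
o=np.zeros((600,800,3),np.uint8);o[:400,:680]=cv2.resize(b[140:240,190:360],None,fx=4,fy=4,interpolation=2);a=cv2.resize(t[140:240,170:290],None,fx=2,fy=2,interpolation=2);o[400:600,:240]=a;cv2.imwrite("pics/c9.png",o)
E
```

```text
tool_pos: [0.4947, 0.0526, 0.0835]
wrist_force: [-1.5, -0.0, 1.2]
grasp_force: 0.8
tool_pos: [0.5151, 0.0556, 0.0832]
wrist_force: [0.3, -0.8, -0.6]
grasp_force: 0.0
12.2667 [0.51514359 0.05557474 0.08321267] [ 0.3390625  -0.84686339 -0.64809862]
```

View pics/c9.png

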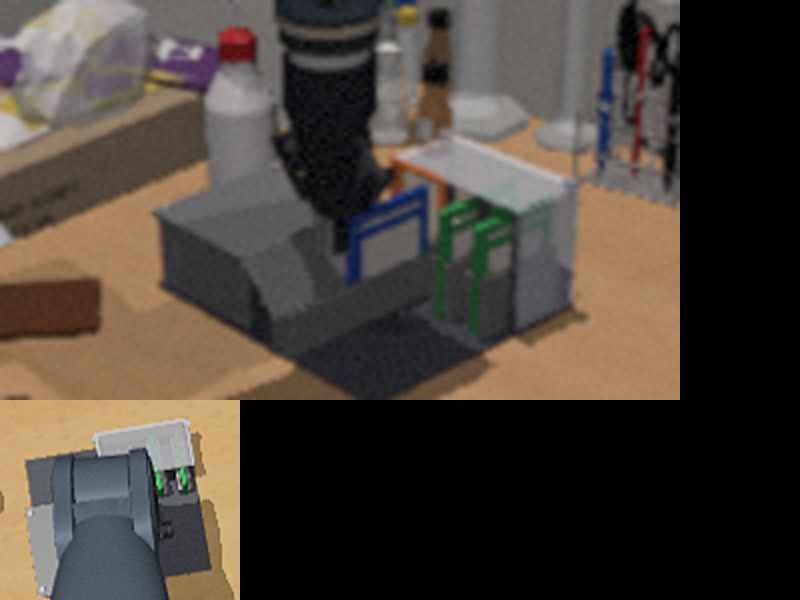

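The side view shows the cassette still upright, with its trailing end at (350,250) and its front at the port, at (428,215). I'll continue.

```bash
python3 -m pendant '[[5,1,0,0,0,0,1],[10,2,0,0,0,0,1],[15,3,0,0,0,0,1],[20,3,0,0,0,0,1],[24,4,0,0,0,0,1]]' | grep -E "pos|force"
python3 -m pendant '[[5,1,0,0,0,0,1],[10,2,0,0,0,0,1],[15,3,0,0,0,0,1],[20,3,0,0,0,0,1],[24,4,0,0,0,0,1]]' | grep -E "pos|force"
python3 -m pendant '[[2,0,0,0,0,0,1],[4,1,0,0,0,0,1],[6,1,0,0,0,0,1],[6,1,0,0,0,0,1]]' | grep -E "pos|force"
```

```text
tool_pos: [0.5386, 0.0595, 0.0833]
wrist_force: [-0.1, -0.5, 0.5]
grasp_force: 0.4
tool_pos: [0.5625, 0.0635, 0.0833]
wrist_force: [-1.0, -0.1, 0.7]
grasp_force: 0.5
tool_pos: [0.5683, 0.0645, 0.0833]
wrist_force: [-0.3, -0.5, -0.7]
grasp_force: 0.2
```

```bash
python3 -m pendant '[[2,0,0,0,0,0,1],[4,1,0,0,0,0,1],[5,1,0,0,0,0,1],[5,1,0,0,0,0,1]]' | grep -E "pos|force"
python3 -m pendant '[[2,0,0,0,0,0,1],[3,1,0,0,0,0,1],[3,1,0,0,0,0,1]]' | grep -E "pos|force"
python3 -m pendant '[[1,0,0,0,0,0,1],[2,0,0,0,0,0,1],[2,0,0,0,0,0,1]]' | grep -E "pos|force"
```

```text
tool_pos: [0.5732, 0.0655, 0.0833]
wrist_force: [-0.4, 0.7, -0.8]
grasp_force: 0.2
tool_pos: [0.5755, 0.0664, 0.0832]
wrist_force: [-5.0, -0.8, 1.9]
grasp_force: 2.0
tool_pos: [0.5756, 0.0662, 0.0832]
wrist_force: [-11.5, -0.6, 9.7]
grasp_force: 5.9
```

The tool has stopped firmly at rack x≈49.6, where the stop should be. I'll back off, rise and check.

```bash
python3 -m pendant '[[-3,0,0,0,0,0,1],[-8,-1,0,0,0,0,1],[-20,-3,0,0,0,0,1],[-40,-6,10,0,0,0,1],[-60,-10,30,0,0,0,1]]' | grep -E "pos|force"
python3 -m pendant '[[-30,-20,30,0,0,0,1],[-60,-40,60,0,0,0,1],[-90,-60,90,0,0,0,1],[-120,-90,110,0,0,0,1],[-150,-120,120,0,0,0,1]]' | grep -E "pos|force"
python3 -m pendant '[[0,-40,0,0,0,0,1],[0,-80,0,0,0,0,1],[0,-120,0,0,0,0,1],[0,-160,0,0,0,0,1],[0,-160,0,0,0,0,1]]' | grep -E "pos|force|time"
python3 - <<'E'
from h import *
b=optics.get_image("side");t=optics.get_image("top")
cv2.imwrite("pics/s10.png",b);cv2.imwrite("pics/t10.png",t)
o=np.zeros((600,800,3),np.uint8);o[:300,:510]=cv2.resize(b[140:240,190:360],None,fx=3,fy=3,interpolation=2);a=cv2.resize(t[140:240,140:400],None,fx=3,fy=3,interpolation=2);o[300:600,:780]=a;cv2.imwrite("pics/c10.png",o)
yaw=np.radians(9.6);R=np.array([[np.cos(yaw),-np.sin(yaw)],[np.sin(yaw),np.cos(yaw)]]);t=np.array([526,62])
q=lambda x,y,z:np.r_[(R@[x,y]+t)/1e3,z/1e3]
print(proj("side",[q(60,-6.5,105),q(60,-6.5,45),q(150,-6.5,105)]),proj("top",[q(60,-6.5,105),q(84,-6.5,105)]))
E
```

```text
tool_pos: [0.5164, 0.0564, 0.1115]
wrist_force: [0.1, 0.7, 0.4]
grasp_force: 0.0
tool_pos: [0.3825, -0.0494, 0.2286]
wrist_force: [0.9, -1.4, -0.1]
grasp_force: 0.0
time: 15.62
tool_pos: [0.3831, -0.215, 0.2266]
wrist_force: [-0.6, 1.0, -0.4]
grasp_force: 0.0
[[289.16039586 188.50033374]
 [289.17579661 204.40720325]
 [307.83615548 180.85281794]] [[233.80542571 186.62223435]
 [232.5684875  179.21928481]]
```

View pics/c10.png

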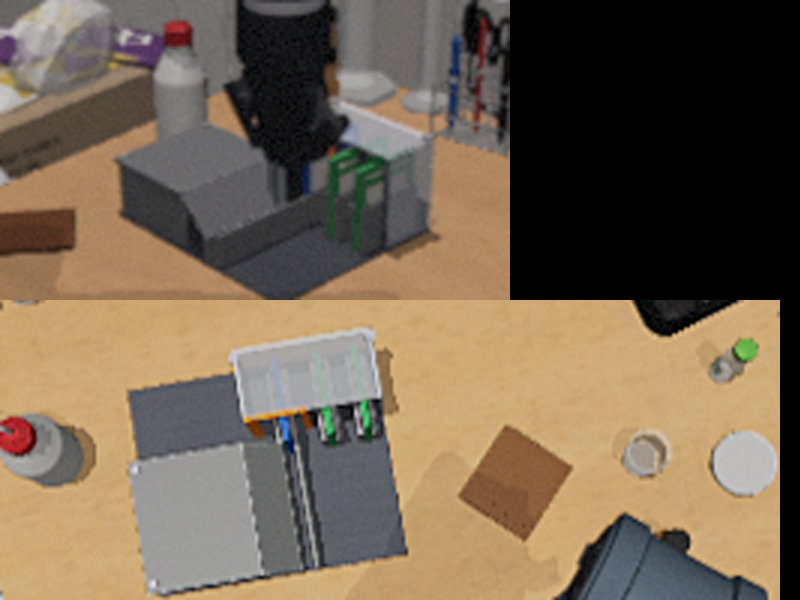

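The top crop shows the blue cassette standing in the port at (285,432). Its trailing end lines up with the green ones at (330,425) and (366,420), and it sits within 2–3 px of the predicted home position. The bystanders in view are undisturbed, and the arm is clear.

```bash
python3 -c "
from station import manip;print(manip.close_job())"
```

```text
the job is handed in; nothing more can be done
None
```

The blue cassette is standing upright in the loading slot, through the port and home against the stop, and the job was handed in at about 16 s; I saw no sign of rim contact, the greens and visible bystanders look undisturbed, but the arm hid the amber vial in the final picture.

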